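# Open the glue pot through its push-and-turn safety cap

## Task

Open the glue pot of the edge-banding machine for inspection: press the orange safety cap firmly down along its own axis and, keeping it pressed, turn it anticlockwise (seen looking at its top) to its stop, which frees the lid. Then fold the lid up by its black bar until it stands square (at a right angle, give or take ten degrees) to the sloping mouth it covered, and leave it standing there, with the cap still turned to its stop. Do not shift the things lying about.

Things in the scene. Friction and masses are not known exactly. Their poses are not given: they have to be found in the camera images.
- pot: Dark grey steel glue pot bolted to the bench, 160 deep (x) by 166 wide (y), with 8-thick feet reaching 103 to either side of its middle. Origin: centre of its underside, on the bench. Its x axis points level from its front (low side, front faces the robot at yaw 0) to its back, y to its left, z up. Its mouth and the closed lid slope 30 degrees down towards its front. The origin never moves in a run; the pot's place and yaw (within 0.3 rad) differ from run to run.
- lid_hinge (a point): Middle of the lid's hinge line, which runs along the pot's y axis; 75 behind the pot's origin (+x) and 150 above the bench. Its axes turn with the lid: x from the bar to the hinge in the lid's plane, y along the hinge, z out of the lid's outer face (closed: tilted 30 degrees from vertical towards the pot's front).
- lid_bar (a point): Middle of the black round bar, 10 in diameter, 100 long and parallel to the hinge, that stands out past the lid's free edge in the lid's plane as a loop handle; 205 from the hinge line and 4 above the lid's inner face. There is an open gap of 40 between the bar and the lid's edge, and the bar's two side arms are 10 thick, 100 apart. Closed, the bar is 51 above the bench. The lid itself is a zinc-plated plate 155 long, 156 wide, 6 thick. Same axes as lid_hinge.
- cap_top (a point): Centre of the top of the orange ribbed safety cap (60 in diameter, skirt 32 high, on a 48-diameter neck; a white stripe on top points to a red dot when locked, to a green dot when free). The cap stands on the lid's middle line, 85 from the hinge line; its top is 48 above the lid's outer face and the skirt's lower edge 16 above it (while up). z is the cap's axis, square to the lid, pointing out of its top; moves with the cap.
- cap (a joint): Turn of the cap in rad, positive anticlockwise seen from outside above it. 0 locked; stop at 1.4. Light friction (about 0.15 N m, a little more when turned fast). Unless the cap is pressed at least 8 mm a notch blocks it near 0 and, while locked, the lid opens no more than about 0.1 rad. From about 1.0 rad on the lid is free and the cap no longer needs pressing.
- cap_press (a joint): How far the cap is pressed along its axis, m. 0 up; bottoms out at 0.0105. Spring: 9 N to start, about 16 N at 0.008, 18 N at the bottom; it springs back up when let go.
- lid (a joint): Opening angle of the lid about its hinge in rad, 0 closed, stop at 2.0; wanted 1.57. A stiff hinge: about 3 to 6 N at the bar moves it and it stays where it is left. At 1.57 the lid still leans 30 degrees from upright towards the pot's front and the bar is about 330 above the bench.
- jar: Bystander: jar, 56 in diameter, 75 high, beside the pot's left. Origin at the underside's centre.
- brush: Bystander: brush lying to the right of the pot. Origin at its middle underside.
- spanner: Bystander: steel spanner lying flat in front of the robot.
- edge_coil: Bystander: coil of edge strip lying flat, 100 in diameter, 24 high.
- air_cylinder: Fixed bystander: pneumatic cylinder on a bracket, 160 by 100, 107 high, which may stand to the left or right of the pot. Origin at the underside's centre.

How it is judged:
On the way, in this order (a step that is already met when the one before it is completed fails the run):
1. the cap is turned to its stop (beyond 1.15 rad) with the lid still shut (under 0.15 rad) (value of joint cap above 1.15 rad and value of joint lid below 0.15 rad), for 0.1 s.
2. the lid is folded up past 1.3 rad (value of joint lid above 1.3 rad), for 0.1 s.
At the end, for the whole second after the job is handed in: the lid stands at 1.36 to 1.78 rad (square to the mouth within 12 degrees), at rest, and the cap is still turned beyond 1.15 rad (value of joint lid between 1.36 and 1.78 rad and velocity of joint lid between -0.05 and 0.05 rad/s and value of joint cap above 1.15 rad); the robot touches nothing.
It fails at once if the cap is forced round past its notch without being pressed down (value of joint cap between 0.15 and 0.6 rad and value of joint cap_press below 0.0055 m).
It fails at once if a loose bystander is shifted by more than 30 mm (distance of any of jar, brush, spanner, edge_coil from where it was at the start of the episode above 0.03 m).
It also fails if it takes over 64 s, if anything falls off the work surface, if the arm or the gripper's body presses on something with over 40 N, if the wrist force passes 120 N, or if a joint passes its speed limit or range.

## Robot

A 6-joint arm with a two-finger parallel gripper is mounted at the origin on the work surface. World frame = base frame: x ahead of the robot, y to its left, z up, the work surface at z = 0. Lengths are in m, angles in rad, forces in N, time in s.
With the tool pointing down it reaches from about 0.275 to 0.725 m from the base axis. Payload 5.6 kg.
Tool frame: the origin (TCP) lies midway between the tips of the shut fingers; the grasp point (between the pads) lies 19 mm behind it (arm.grip_depth is the distance from the TCP to the grasp point, in m); z points along the fingers, y is the line along which they close (so a half turn about z gives the same grasp; the last joint's range is limited). The gripper opens to 85 mm and grips with 20 to 120 N. Pads are 22 mm wide; open, the fingers measure 114 mm over their backs; the gripper's body (76 mm by 85 mm) begins 54 mm behind the grasp point. The pads swing forward as they close: fully open they stand 13 mm farther back than shut.
Start: joints at [-1.017, 0.255, 0.108, 0, -1.424, -0.285], TCP at [0.146, -0.53, 0.231] pointing down, gripper open.
Joint ranges: [-2.95, 2.95], [-1.21, 1.97], [-1.09, 1.5], [-2.87, 1.71], [-2.94, -0.07], [-3.05, 3.05]. Speed limits (rad/s): [2.57, 2.57, 3.14, 3.14, 3.14, 3.14].

## Interface

Orientations are given as a 3x3 rotation matrix whose columns are the frame's x, y, z axes.
In Python, from plant import arm gives the robot as it stands.
- The arm moves only by the tool arm_command, never from a script. Its argument "targets" is a list of rows, each an object of numbers: "tx", "ty", "tz": the shift along the tool's x, y, z in cm; "rx", "ry", "rz": the turn, a rotation vector about the tool's x, y, z in degrees; "claw": the opening in per cent of the stroke, from 0 (shut) to 100 (fully open). In form: [{"tx": .., "ty": .., "tz": .., "rx": .., "ry": .., "rz": .., "claw": ..}, ...]. A call has exactly 10 rows; each row is the pose to reach, as a shift and turn from the pose commanded when the call began, along the tool's axes at that moment; what a row does not reach only later rows make up. A row lasts 1/8 s, in which the tool goes at most 62.5 mm and 10.7 degrees, less where a joint would pass 70% of its speed; a pose out of reach is approached as far as the arm can. A call with a gripper value outside its range is refused whole. The fingers move at their own pace and stop on an object; "grip_force" is the grip in N (left out, the last holds). Time passes only in rows, so rows that repeat a pose let the fingers close, or fill a call up. It gives the time, the measured TCP pose, the force, the opening and the grip force at its end, in the units of the state.
- arm.state(): the state, without advancing time (a new reading comes with each control period).
- arm.capture(name): name is "scene" or "top" or "wrist"; returns a dict with "frame" (480x640x3 uint8, blue, green, red), "K" (3x3 intrinsics, pixels), "world_from_camera" (4x4, takes a point from camera to world coordinates); the wrist camera has in their place "tool_from_camera" (4x4, takes a point from camera to tool coordinates, whose origin is the TCP and whose axes are the flange's). Camera axes: x right, y down, z forward; pixel columns grow to the right and rows downward; lengths in m; the calibration is good to about 2 mm. The wrist camera is an equidistant fisheye: a pixel r from the principal point sees the ray r / f radians off the axis. A picture is of the moment at which its call begins: read the wrist's pose just before it. There is no depth.
- arm.job_done(): hands the job in; it is judged then, once.
The state is a dict: "time": time; "qpos": joint angles; "dq": joint speeds; "joint_efforts": joint torques, N m; "tool_pos": TCP position; "orientation": TCP orientation; "force": force on the tool from outside, world axes, zero at the start; "ft_torque": the same for the moment, N m; "grip_width": finger opening in m; "grasp_force": force on a finger pad.
Only numpy, scipy, OpenCV 4.12 (cv2) and the standard library are available. Lean on these libraries where they do the work, as an engineer would, in place of code of your own. Each camera call takes 0.05 s, during which the arm holds its last target. There are 200 camera calls.

## Working session

There is one attempt and no reset: what is moved stays moved. The work goes in short steps, Python scripts to look and compute and a tool call to move; the robot and the scene stay as the last step left them, time stands still between calls to the robot, and variables do not carry over. Pictures are saved under pics/ and viewed, at most 10 in all, crops included, and the job is handed in when it is done.

Besides the shell and the picture viewer there is one more tool, called after ">>>" by a JSON object that holds its "method" and its "body". arm_command: Moves the arm, as the interface text tells. Its arguments: {"type":"object","properties":{"targets":{"type":"array"},"grip_force":{"type":"number"}},"required":["targets"]}

```bash
mkdir -p pics; ls; python3 - <<'E'
from plant import arm
import cv2,pickle
d={}
for n in("scene","top"):
    c=arm.capture(n);cv2.imwrite(f"pics/{n}0.png",c["frame"]);d[n]=c
    print(n,c["K"],c["world_from_camera"])
pickle.dump(d,open("c0.pkl","wb"))
s=arm.state();print(s)
E
```

```text
pics
scene [[608.80805619   0.         318.57884225]
 [  0.         608.80805619 244.28633293]
 [  0.           0.           1.        ]] [[ 0.7087771   0.39040046 -0.58755639  1.45136421]
 [ 0.70508895 -0.36606879  0.60732464 -0.92985763]
 [ 0.02201376 -0.84473731 -0.53472822  0.92790994]
 [ 0.          0.          0.          1.        ]]
top [[608.4424931    0.         314.33488912]
 [  0.         608.4424931  242.65649181]
 [  0.           0.           1.        ]] [[-0.02728678 -0.98629899  0.16269524  0.30102714]
 [-0.99962222  0.02638642 -0.00769276  0.0138419 ]
 [ 0.00329442 -0.16284369 -0.98664638  1.45408287]
 [ 0.          0.          0.          1.        ]]
{'time': 0.1, 'qpos': array([-1.01741891e+00,  2.55693705e-01,  1.07155440e-01, -4.26876537e-04,
       -1.42390427e+00, -2.84595932e-01]), 'dq': array([-4.02974004e-05,  1.69682936e-04,  1.99425788e-03,  2.68290101e-03,
        3.07313792e-04,  1.10605892e-03]), 'joint_efforts': array([-2.68537231e-03, -3.87602663e+01,  2.38473362e+01,  5.37778929e+00,
       -3.79225196e-03, -1.46785656e-06]), 'tool_pos': array([ 0.14599497, -0.52981779,  0.23049093]), 'orientation': array([[-9.64111865e-01, -2.65495869e-01, -5.05922455e-04],
       [-2.65496345e-01,  9.64110501e-01,  1.62243950e-03],
       [ 5.70141667e-05,  1.69853373e-03, -9.99998556e-01]]), 'force': array([-0.5718799 , -0.51548286,  0.56172247]), 'ft_torque': array([ 0.00990205,  0.038449  , -0.01079024]), 'grasp_force': 0.0, 'grip_width': 0.08534452888606456}
```

View pics/scene0.png

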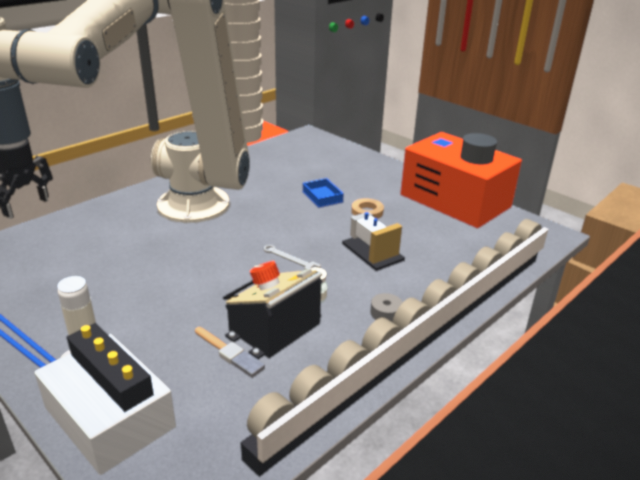

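View pics/top0.png

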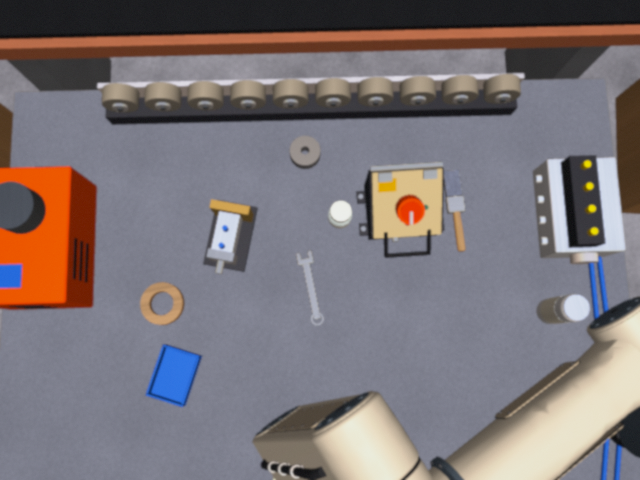

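The top view shows the pot at about (408,205), the cap at (411,210), the bar from (387,255) to (430,252) and the hinge edge from (372,168) to (443,165). The jar is at (340,213), the brush at (457,215) and the spanner at (311,290). I'll enlarge it to read these more closely.

```bash
python3 - <<'E'
import cv2,numpy as np
t=cv2.imread("pics/top0.png")[150:270,330:470]
s=cv2.imread("pics/scene0.png")[240:370,190:340]
cv2.imwrite("pics/z.png",np.hstack([cv2.resize(t,None,fx=4,fy=4,interpolation=2)[:480,:400*1+160][:, :],]))
a=cv2.resize(t,None,fx=5.7,fy=5.0,interpolation=2) 
cv2.imwrite("pics/tc.png",cv2.resize(t,None,fx=5,fy=5,interpolation=2))
cv2.imwrite("pics/sc.png",cv2.resize(s,None,fx=4.5,fy=4.5,interpolation=2))
E
```

```text
(no output)
```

View pics/tc.png

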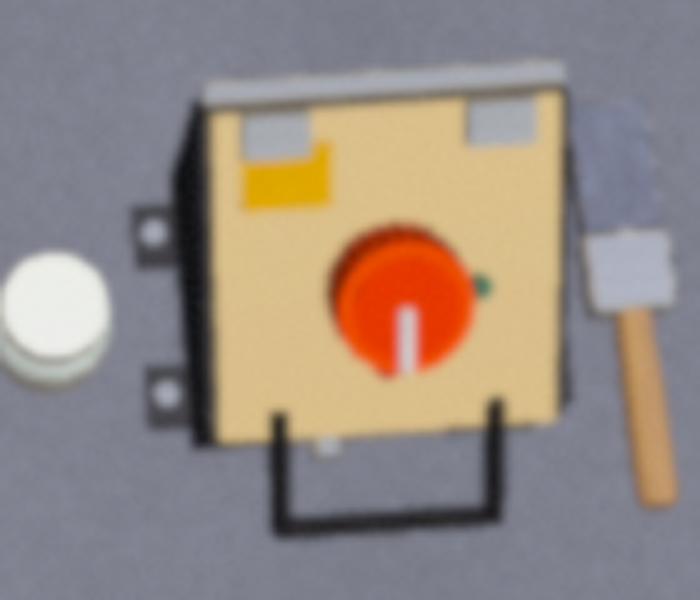

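View pics/sc.png

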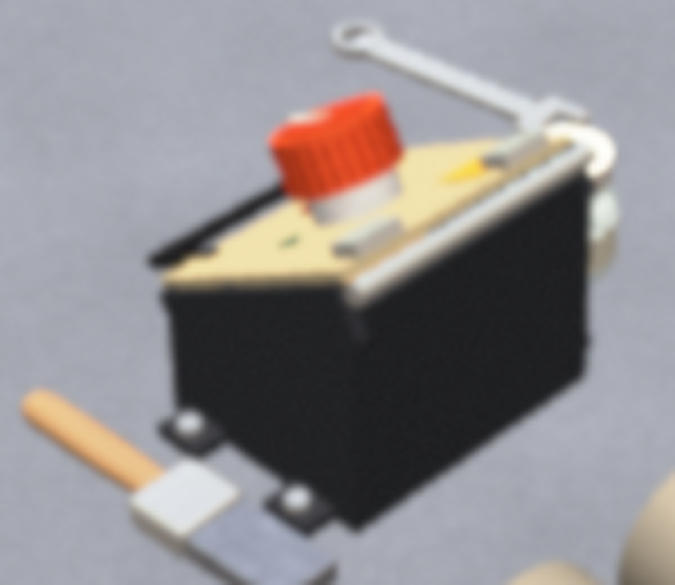

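Crop pixels, top view: bar corners (280,526) and (495,515), cap top centre (406,309), lid front corners (216,440) and (557,420), green dot (480,286). In the scene view the right bar corner is at (158,260). The stripe points to the front, so the cap is locked. The next step fits the pot pose to these.

```bash
cat > h.py <<'E'
import numpy as np
from scipy.spatial.transform import Rotation as R
def lidpt(p,s,y,n,a=0):
    """p=(x,y,yaw); s from hinge toward bar, y along hinge, n out of lid; a opening"""
    th=np.radians(30)-a
    x=75e-3-s*np.cos(th)-n*np.sin(th); z=.15-s*np.sin(th)+n*np.cos(th)
    c,q=np.cos(p[2]),np.sin(p[2])
    return np.array([p[0]+c*x-q*y,p[1]+q*x+c*y,z])
def proj(c,P):
    T=np.linalg.inv(c["world_from_camera"]);q=T[:3,:3]@P+T[:3,3];u=c["K"]@q
    return u[:2]/u[2]
E
python3 - <<'E'
from h import *
import pickle
from scipy.optimize import least_squares
d=pickle.load(open("c0.pkl","rb"))
t=lambda u,v:np.array([330+(u+.5)/5-.5,150+(v+.5)/5-.5])
s=lambda u,v:np.array([190+(u+.5)/4.5-.5,240+(v+.5)/4.5-.5])
M=[("top",t(280,526),(.205,.05,.004)),("top",t(495,515),(.205,-.05,.004)),("top",t(406,309),(.085,0,.054)),
("top",t(216,440),(.155,.078,.006)),("top",t(557,420),(.155,-.078,.006)),("scene",s(158,260),(.205,-.05,.004))]
f=lambda p:np.concatenate([proj(d[n],lidpt(p,*g))-uv for n,uv,g in M])
r=least_squares(f,[.5,-.1,0]);p=r.x;print(p,r.fun.round(2).reshape(-1,2))
print("cap",lidpt(p,.085,0,.054),"bar",lidpt(p,.205,0,.004))
np.save("pot.npy",p)
E
```

```text
[ 0.60340792 -0.20817968  0.03457122] [[-0.18  0.89]
 [-0.45  0.48]
 [ 0.11  0.49]
 [ 0.36 -1.02]
 [-0.25 -1.11]
 [-0.47  0.02]]
cap [ 0.57781106 -0.20906494  0.15426537] bar [ 0.49893517 -0.21179286  0.0509641 ]
```

```bash
cat >> h.py <<'E'
p=np.load("pot.npy") if __import__("os").path.exists("pot.npy") else None
C30,S30=np.cos(np.pi/6),.5
def tool(phi=0,tilt=np.pi/6):
    """tool z into lid normal; phi: cap-anticlockwise turn (rad) from tool y = pot y"""
    Z=np.array([np.sin(tilt),0,-np.cos(tilt)]);Y=np.array([0,1.,0]);X=np.cross(Y,Z)
    M=R.from_euler("z",p[2]).as_matrix()@np.c_[X,Y,Z]
    return M@R.from_euler("z",-phi).as_matrix()
def rel(pos,M,frm=None):
    if frm is None:
        from plant import arm
        s=arm.state();frm=(s["tool_pos"],s["orientation"])
    a,A=frm
    print("t cm",(A.T@(pos-a)*100).round(2),"r deg",np.degrees(R.from_matrix(A.T@M).as_rotvec()).round(1))
def show():
    from plant import arm
    s=arm.state();print({k:np.round(s[k],3) for k in("time","qpos","tool_pos","force","grip_width","grasp_force")})
E
python3 - <<'E'
from h import *
rel(lidpt(p,.085,0,.054+.07),tool(0))
print(tool(0))
E
```

```text
t cm [-46.74  20.27   1.59] r deg [  3.6 -29.9  13.1]
[[-0.86550793 -0.03456433  0.49970124]
 [-0.02993359  0.99940247  0.01728217]
 [-0.5         0.         -0.8660254 ]]
```

>>> {"method": "arm_command", "body": {"targets": [{"tx": -5,"ty": 2,"tz": 0,"rx": 0.5,"ry": -4,"rz": 2,"claw": 100},{"tx": -10,"ty": 4.5,"tz": 0,"rx": 1,"ry": -8,"rz": 3.5,"claw": 100},{"tx": -15.5,"ty": 7,"tz": 0,"rx": 1.3,"ry": -11,"rz": 5,"claw": 100},{"tx": -21,"ty": 9.5,"tz": 0,"rx": 1.8,"ry": -15,"rz": 6.5,"claw": 100},{"tx": -26.5,"ty": 12,"tz": 0,"rx": 2.2,"ry": -18,"rz": 8,"claw": 100},{"tx": -32,"ty": 14.5,"tz": 0.5,"rx": 2.6,"ry": -22,"rz": 9.5,"claw": 100},{"tx": -37.5,"ty": 17,"tz": 0.8,"rx": 3,"ry": -25,"rz": 11,"claw": 100},{"tx": -43,"ty": 19,"tz": 1.2,"rx": 3.4,"ry": -28,"rz": 12.3,"claw": 100},{"tx": -46.7,"ty": 20.3,"tz": 1.6,"rx": 3.6,"ry": -29.9,"rz": 13.1,"claw": 100},{"tx": -46.7,"ty": 20.3,"tz": 1.6,"rx": 3.6,"ry": -29.9,"rz": 13.1,"claw": 100}]}}

```text
time: 1.35
tool_pos: [0.5428, -0.2084, 0.2136]
orientation: [[-0.866, -0.037, 0.498], [-0.033, 0.999, 0.018], [-0.499, -0.0, -0.867]]
force: [-0.8, -0.5, -0.1]
grip_width: 0.0849
grasp_force: 0.0
```

```bash
python3 - <<'E'
from h import *
from plant import arm
import cv2,pickle
show()
s=arm.state();c=arm.capture("wrist");c["s"]=s;pickle.dump(c,open("w1.pkl","wb"));cv2.imwrite("pics/w1.png",c["frame"])
print(c["K"],c["tool_from_camera"])
rel(lidpt(p,.085,0,.054+.07),tool(0))
# predicted fisheye pixels
def fe(P):
    q=s["orientation"].T@(P-s["tool_pos"]);T=np.linalg.inv(c["tool_from_camera"]);q=T[:3,:3]@q+T[:3,3]
    th=np.arctan2(np.hypot(q[0],q[1]),q[2]);u=q[:2]/np.hypot(q[0],q[1])*th
    return (c["K"][[0,1],[0,1]]*u+c["K"][:2,2]).round(1)
for g in[(.205,.05,.004),(.205,-.05,.004),(.085,0,.054),(.155,.078,.006),(.155,-.078,.006)]:print(g,fe(lidpt(p,*g)))
E
```

```text
{'time': np.float64(1.35), 'qpos': array([-0.164,  0.032, -0.271, -0.145, -0.759, -1.289]), 'tool_pos': array([ 0.543, -0.208,  0.214]), 'force': array([-0.825, -0.548, -0.079]), 'grip_width': np.float64(0.085), 'grasp_force': np.float64(0.0)}
[[371.64829954   0.         310.51744246]
 [  0.         371.64829954 236.51106306]
 [  0.           0.           1.        ]] [[-7.07304440e-04 -9.56972324e-01 -2.90178343e-01  7.41754573e-02]
 [ 9.99999633e-01 -8.17280595e-04  2.57809489e-04 -1.00574813e-03]
 [-4.83873674e-04 -2.90178054e-01  9.56972551e-01 -1.42528909e-01]
 [ 0.00000000e+00  0.00000000e+00  0.00000000e+00  1.00000000e+00]]
t cm [-0.08 -0.09 -0.03] r deg [ 0.  -0.1  0.1]
(0.205, 0.05, 0.004) [381.   65.9]
(0.205, -0.05, 0.004) [237.6  65.8]
(0.085, 0, 0.054) [308.8 253.7]
(0.155, 0.078, 0.006) [419.  137.4]
(0.155, -0.078, 0.006) [199.3 137.1]
```

View pics/w1.png

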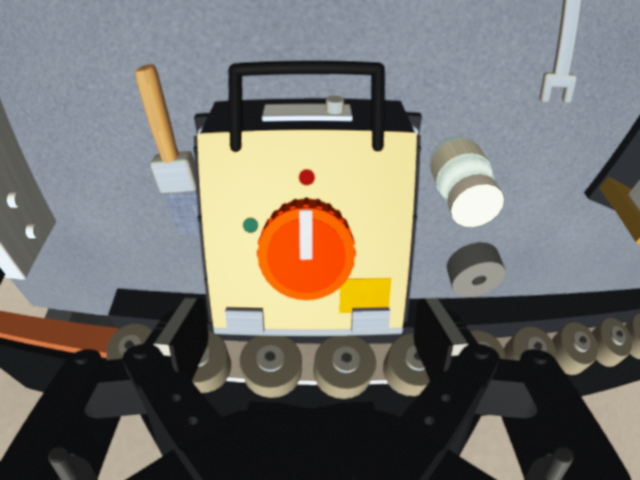

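The wrist view agrees with the fit to 1–2 mm: bar corners are at (236,68) and (380,68), and the cap is at (306,252), about 1 mm towards −tool y. I'll descend over the cap, then grip it.

>>> {"method": "arm_command", "body": {"targets": [{"tx": -0.1,"ty": -0.2,"tz": 2,"claw": 100},{"tx": -0.1,"ty": -0.2,"tz": 4,"claw": 100},{"tx": -0.1,"ty": -0.2,"tz": 6,"claw": 100},{"tx": -0.1,"ty": -0.2,"tz": 8,"claw": 100},{"tx": -0.1,"ty": -0.2,"tz": 9.5,"claw": 100},{"tx": -0.1,"ty": -0.2,"tz": 10.6,"claw": 100},{"tx": -0.1,"ty": -0.2,"tz": 10.6,"claw": 80},{"tx": -0.1,"ty": -0.2,"tz": 10.6,"claw": 60},{"tx": -0.1,"ty": -0.2,"tz": 10.6,"claw": 60},{"tx": -0.1,"ty": -0.2,"tz": 10.6,"claw": 60}], "grip_force": 70}}

```text
validation failed for argument at $.ta...
```

>>> {"method": "arm_command", "body": {"targets": [{"tx": -0.1,"ty": -0.2,"tz": 2,"rx": 0,"ry": 0,"rz": 0,"claw": 100},{"tx": -0.1,"ty": -0.2,"tz": 4,"rx": 0,"ry": 0,"rz": 0,"claw": 100},{"tx": -0.1,"ty": -0.2,"tz": 6,"rx": 0,"ry": 0,"rz": 0,"claw": 100},{"tx": -0.1,"ty": -0.2,"tz": 8,"rx": 0,"ry": 0,"rz": 0,"claw": 100},{"tx": -0.1,"ty": -0.2,"tz": 9.5,"rx": 0,"ry": 0,"rz": 0,"claw": 100},{"tx": -0.1,"ty": -0.2,"tz": 10.6,"rx": 0,"ry": 0,"rz": 0,"claw": 100},{"tx": -0.1,"ty": -0.2,"tz": 10.6,"rx": 0,"ry": 0,"rz": 0,"claw": 80},{"tx": -0.1,"ty": -0.2,"tz": 10.6,"rx": 0,"ry": 0,"rz": 0,"claw": 60},{"tx": -0.1,"ty": -0.2,"tz": 10.6,"rx": 0,"ry": 0,"rz": 0,"claw": 60},{"tx": -0.1,"ty": -0.2,"tz": 10.6,"rx": 0,"ry": 0,"rz": 0,"claw": 60}], "grip_force": 70}}

```text
time: 2.65
tool_pos: [0.5957, -0.21, 0.1253]
orientation: [[-0.865, -0.035, 0.501], [-0.031, 0.999, 0.017], [-0.501, -0.001, -0.865]]
force: [-6.2, 4.5, 6.3]
grip_width: 0.0581
grasp_force: 72.8
```

>>> {"method": "arm_command", "body": {"targets": [{"tx": 0,"ty": 0,"tz": 0.2,"rx": 0,"ry": 0,"rz": 0,"claw": 50},{"tx": 0,"ty": 0,"tz": 0.4,"rx": 0,"ry": 0,"rz": 0,"claw": 50},{"tx": 0,"ty": 0,"tz": 0.6,"rx": 0,"ry": 0,"rz": 0,"claw": 50},{"tx": 0,"ty": 0,"tz": 0.8,"rx": 0,"ry": 0,"rz": 0,"claw": 50},{"tx": 0,"ty": 0,"tz": 0.9,"rx": 0,"ry": 0,"rz": 0,"claw": 50},{"tx": 0,"ty": 0,"tz": 1.0,"rx": 0,"ry": 0,"rz": 0,"claw": 50},{"tx": 0,"ty": 0,"tz": 1.1,"rx": 0,"ry": 0,"rz": 0,"claw": 50},{"tx": 0,"ty": 0,"tz": 1.2,"rx": 0,"ry": 0,"rz": 0,"claw": 50},{"tx": 0,"ty": 0,"tz": 1.2,"rx": 0,"ry": 0,"rz": 0,"claw": 50},{"tx": 0,"ty": 0,"tz": 1.2,"rx": 0,"ry": 0,"rz": 0,"claw": 50}], "grip_force": 80}}

```text
time: 3.9
tool_pos: [0.6011, -0.2098, 0.1163]
orientation: [[-0.865, -0.035, 0.501], [-0.031, 0.999, 0.017], [-0.501, -0.001, -0.865]]
force: [-16.9, 7.7, 17.2]
grip_width: 0.0584
grasp_force: 85.6
```

```bash
python3 - <<'E'
from h import *
from plant import arm
s=arm.state();d=s["tool_pos"]-np.array([.5957,-.21,.1253]);print("advance mm",s["orientation"].T@d*1e3,"F tool",s["orientation"].T@s["force"],s["grip_width"],s["grasp_force"],s["qpos"].round(2))
E
```

```text
advance mm [-0.14830893 -0.02796456 10.53688655] F tool [  5.74877046   8.29445986 -23.17114279] 0.05844115725672961 85.58709383010864 [-0.15  0.22 -0.31 -0.18 -0.53 -1.26]
```

>>> {"method": "arm_command", "body": {"targets": [{"tx": 0,"ty": 0,"tz": 0,"rx": 0,"ry": 0,"rz": -4,"claw": 50},{"tx": 0,"ty": 0,"tz": 0,"rx": 0,"ry": 0,"rz": -9,"claw": 50},{"tx": 0,"ty": 0,"tz": 0,"rx": 0,"ry": 0,"rz": -15,"claw": 50},{"tx": 0,"ty": 0,"tz": 0,"rx": 0,"ry": 0,"rz": -21,"claw": 50},{"tx": 0,"ty": 0,"tz": 0,"rx": 0,"ry": 0,"rz": -27,"claw": 50},{"tx": 0,"ty": 0,"tz": 0,"rx": 0,"ry": 0,"rz": -33,"claw": 50},{"tx": 0,"ty": 0,"tz": 0,"rx": 0,"ry": 0,"rz": -39,"claw": 50},{"tx": 0,"ty": 0,"tz": 0,"rx": 0,"ry": 0,"rz": -44,"claw": 50},{"tx": 0,"ty": 0,"tz": 0,"rx": 0,"ry": 0,"rz": -48,"claw": 50},{"tx": 0,"ty": 0,"tz": 0,"rx": 0,"ry": 0,"rz": -50,"claw": 50}]}}

```text
time: 5.15
tool_pos: [0.6018, -0.2107, 0.1167]
orientation: [[-0.528, -0.685, 0.502], [-0.786, 0.618, 0.016], [-0.321, -0.387, -0.864]]
force: [-14.5, 3.8, 15.5]
grip_width: 0.0583
grasp_force: 85.2
```

```bash
python3 - <<'E'
from h import *
from plant import arm
s=arm.state();d=s["tool_pos"]-np.array([.6011,-.2098,.1163]);print("shift mm in lid frame",tool(0).T@d*1e3,"F tool",s["orientation"].T@s["force"],s["orientation"].T@s["ft_torque"],s["grip_width"],s["grasp_force"],s["qpos"].round(2))
print(np.degrees(R.from_matrix(tool(0).T@s["orientation"]).as_rotvec()))
E
```

```text
shift mm in lid frame [-0.73341954 -0.88989697 -0.02192802] F tool [ -0.31774335   6.30061172 -20.65296306] [-3.29171869  0.68559395  0.21426993] 0.058335391514781613 85.20519375801086 [-0.15  0.22 -0.31 -0.18 -0.53 -0.38]
[  0.16508112  -0.12852364 -50.14337907]
```

>>> {"method": "arm_command", "body": {"targets": [{"tx": 0,"ty": 0,"tz": 0,"rx": 0,"ry": 0,"rz": -4,"claw": 50},{"tx": 0,"ty": 0,"tz": 0,"rx": 0,"ry": 0,"rz": -9,"claw": 50},{"tx": 0,"ty": 0,"tz": 0,"rx": 0,"ry": 0,"rz": -14,"claw": 50},{"tx": 0,"ty": 0,"tz": 0,"rx": 0,"ry": 0,"rz": -19,"claw": 50},{"tx": 0,"ty": 0,"tz": 0,"rx": 0,"ry": 0,"rz": -24,"claw": 50},{"tx": 0,"ty": 0,"tz": 0,"rx": 0,"ry": 0,"rz": -27,"claw": 50},{"tx": 0,"ty": 0,"tz": 0,"rx": 0,"ry": 0,"rz": -29,"claw": 50},{"tx": 0,"ty": 0,"tz": 0,"rx": 0,"ry": 0,"rz": -31,"claw": 50},{"tx": 0,"ty": 0,"tz": 0,"rx": 0,"ry": 0,"rz": -31,"claw": 50},{"tx": 0,"ty": 0,"tz": 0,"rx": 0,"ry": 0,"rz": -31,"claw": 50}]}}

```text
time: 6.4
tool_pos: [0.6025, -0.2108, 0.1171]
orientation: [[-0.101, -0.858, 0.504], [-0.992, 0.126, 0.016], [-0.077, -0.498, -0.864]]
force: [-12.6, 3.1, 14.5]
grip_width: 0.0583
grasp_force: 84.9
```

```bash
python3 - <<'E'
from h import *
from plant import arm
s=arm.state();print("F tool",s["orientation"].T@s["force"],s["orientation"].T@s["ft_torque"],s["grip_width"],s["grasp_force"],s["qpos"].round(2))
print(np.degrees(R.from_matrix(tool(0).T@s["orientation"]).as_rotvec()))
E
```

```text
F tool [ -2.92944935   4.00904255 -18.8229319 ] [-2.66139229 -1.07526428  0.31868625] 0.05831067007594148 84.93007779121399 [-0.15  0.22 -0.31 -0.18 -0.53  0.16]
[  0.27623948  -0.14022046 -81.0361824 ]
```

>>> {"method": "arm_command", "body": {"targets": [{"tx": 0,"ty": 0,"tz": -0.4,"rx": 0,"ry": 0,"rz": 0,"claw": 50},{"tx": 0,"ty": 0,"tz": -0.9,"rx": 0,"ry": 0,"rz": 0,"claw": 50},{"tx": 0,"ty": 0,"tz": -1,"rx": 0,"ry": 0,"rz": 0,"claw": 75},{"tx": 0,"ty": 0,"tz": -1,"rx": 0,"ry": 0,"rz": 0,"claw": 92},{"tx": 0,"ty": 0,"tz": -1,"rx": 0,"ry": 0,"rz": 0,"claw": 92},{"tx": 0,"ty": 0,"tz": -1,"rx": 0,"ry": 0,"rz": 0,"claw": 92},{"tx": 0,"ty": 0,"tz": -3,"rx": 0,"ry": 0,"rz": 0,"claw": 92},{"tx": 0,"ty": 0,"tz": -6,"rx": 0,"ry": 0,"rz": 0,"claw": 92},{"tx": 0,"ty": 0,"tz": -10,"rx": 0,"ry": 0,"rz": 0,"claw": 92},{"tx": 0,"ty": 0,"tz": -12,"rx": 0,"ry": 0,"rz": 0,"claw": 92}]}}

```text
time: 7.65
tool_pos: [0.5423, -0.2128, 0.2198]
orientation: [[-0.101, -0.859, 0.503], [-0.992, 0.126, 0.015], [-0.076, -0.497, -0.864]]
force: [0.2, 0.4, 0.4]
grip_width: 0.0781
grasp_force: 0.0
```

```bash
python3 - <<'E'
from h import *
from plant import arm
import cv2
show()
s=arm.state()
c=arm.capture("wrist");cv2.imwrite("pics/w2.png",c["frame"])
# grasp point 19mm behind TCP; pre: 60 above bar, pointing along -n, y in lid plane
M=tool(np.pi/2)
g=lidpt(p,.205,0,.004+.06-.012); print("target",g); rel(g,M)
def fe(P):
    q=s["orientation"].T@(P-s["tool_pos"]);T=np.linalg.inv(c["tool_from_camera"]);q=T[:3,:3]@q+T[:3,3]
    th=np.arctan2(np.hypot(q[0],q[1]),q[2]);u=q[:2]/np.hypot(q[0],q[1])*th
    return (c["K"][[0,1],[0,1]]*u+c["K"][:2,2]).round(1)
for q in[(.205,.05,.004),(.205,-.05,.004),(.085,0,.054)]:print(q,fe(lidpt(p,*q)))
E
```

```text
{'time': np.float64(7.65), 'qpos': array([-0.174,  0.028, -0.261, -0.147, -0.769,  0.131]), 'tool_pos': array([ 0.542, -0.213,  0.22 ]), 'force': array([0.214, 0.388, 0.369]), 'grip_width': np.float64(0.078), 'grasp_force': np.float64(0.0)}
target [ 0.47494951 -0.21262241  0.09253332]
t cm [ 1.6  12.26  7.77] r deg [-0.4 -0.2 -8.9]
(0.205, 0.05, 0.004) [467.4 268. ]
(0.205, -0.05, 0.004) [461.4 145.1]
(0.085, 0, 0.054) [314.5 254. ]
```

View pics/w2.png

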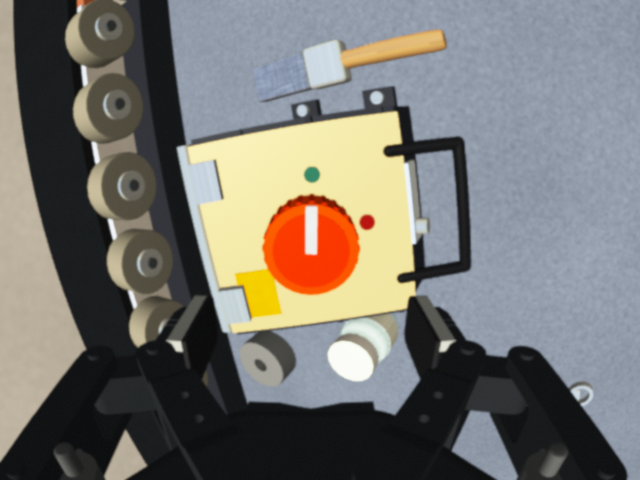

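The stripe now points at the green dot at (312,174), so the cap is at its stop. The bar corners at (467,267) and (461,144) match the prediction. Next I check where the pot's front wall sits below the gap.

```bash
python3 - <<'E'
from h import *
import pickle
c=pickle.load(open("w1.pkl","rb"));s=c["s"]
def fe(P):
    q=s["orientation"].T@(P-s["tool_pos"]);T=np.linalg.inv(c["tool_from_camera"]);q=T[:3,:3]@q+T[:3,3]
    th=np.arctan2(np.hypot(q[0],q[1]),q[2]);u=q[:2]/np.hypot(q[0],q[1])*th
    return (c["K"][[0,1],[0,1]]*u+c["K"][:2,2]).round(1)
def pot(x,y,z):return np.array([p[0]+np.cos(p[2])*x-np.sin(p[2])*y,p[1]+np.sin(p[2])*x+np.cos(p[2])*y,z])
for x in(-.06,-.07,-.08):
  for z in(0,.03,.05,.06):print(x,z,fe(pot(x,.083,z)),fe(pot(x,-.083,z)))
import cv2
cv2.imwrite("pics/w1c.png",cv2.resize(c["frame"][40:170,180:440],None,fx=3,fy=3,interpolation=2))
E
```

```text
-0.06 0 [403.4  94.3] [215.4  94.1]
-0.06 0.03 [410.9 109.7] [207.8 109.4]
-0.06 0.05 [416.5 121.5] [202.1 121.2]
-0.06 0.06 [419.4 127.9] [199.1 127.7]
-0.07 0 [404.9  84.2] [213.9  84. ]
-0.07 0.03 [412.7  98.9] [206.   98.7]
-0.07 0.05 [418.5 110.3] [200. 110.]
-0.07 0.06 [421.7 116.5] [196.9 116.2]
-0.08 0 [406.4  73.9] [212.5  73.7]
-0.08 0.03 [414.5  87.9] [204.2  87.6]
-0.08 0.05 [420.6  98.7] [198.   98.5]
-0.08 0.06 [423.9 104.7] [194.6 104.4]
```

View pics/w1c.png

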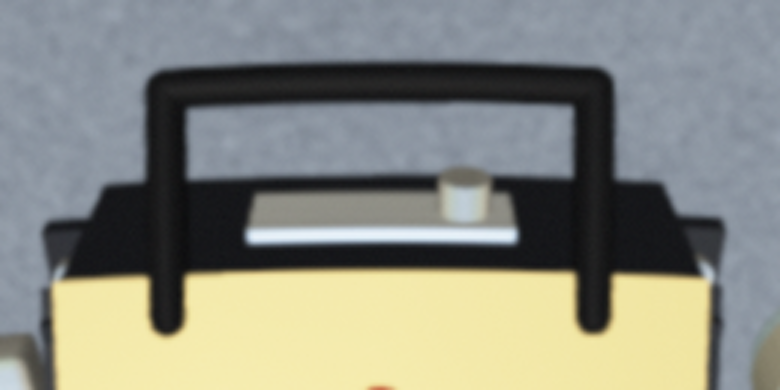

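```bash
python3 - <<'E'
from h import *
rel(lidpt(p,.205,-.015,.055),tool(np.pi/2))
E
```

```text
t cm [ 3.08 12.02  7.48] r deg [-0.4 -0.2 -8.9]
```

>>> {"method": "arm_command", "body": {"targets": [{"tx": 0.8,"ty": 4,"tz": 0,"rx": 0,"ry": 0,"rz": -3,"claw": 60},{"tx": 1.6,"ty": 8,"tz": 0.5,"rx": -0.2,"ry": -0.1,"rz": -6,"claw": 40},{"tx": 2.5,"ty": 11,"tz": 2,"rx": -0.4,"ry": -0.2,"rz": -8,"claw": 40},{"tx": 3.1,"ty": 12,"tz": 4,"rx": -0.4,"ry": -0.2,"rz": -8.9,"claw": 40},{"tx": 3.1,"ty": 12,"tz": 6,"rx": -0.4,"ry": -0.2,"rz": -8.9,"claw": 40},{"tx": 3.1,"ty": 12,"tz": 7.5,"rx": -0.4,"ry": -0.2,"rz": -8.9,"claw": 40},{"tx": 3.1,"ty": 12,"tz": 7.5,"rx": -0.4,"ry": -0.2,"rz": -8.9,"claw": 40},{"tx": 3.1,"ty": 12,"tz": 7.5,"rx": -0.4,"ry": -0.2,"rz": -8.9,"claw": 40},{"tx": 3.1,"ty": 12,"tz": 7.5,"rx": -0.4,"ry": -0.2,"rz": -8.9,"claw": 40},{"tx": 3.1,"ty": 12,"tz": 7.5,"rx": -0.4,"ry": -0.2,"rz": -8.9,"claw": 40}], "grip_force": 25}}

```text
time: 8.95
tool_pos: [0.4737, -0.227, 0.0915]
orientation: [[0.035, -0.868, 0.495], [-0.999, -0.029, 0.02], [-0.003, -0.496, -0.868]]
force: [0.5, -0.8, 0.1]
grip_width: 0.0338
grasp_force: 0.0
```

```bash
python3 - <<'E'
from h import *
show();rel(lidpt(p,.205,-.015,.004-.015),tool(np.pi/2))
E
```

```text
{'time': np.float64(8.95), 'qpos': array([-0.271,  0.074, -0.511, -0.316, -0.509,  0.545]), 'tool_pos': array([ 0.474, -0.227,  0.091]), 'force': array([ 0.511, -0.828,  0.087]), 'grip_width': np.float64(0.034), 'grasp_force': np.float64(0.0)}
t cm [ 0.09 -0.23  6.29] r deg [ 0.3  0.1 -0.1]
```

>>> {"method": "arm_command", "body": {"targets": [{"tx": 0.1,"ty": -0.2,"tz": 1.5,"rx": 0,"ry": 0,"rz": 0,"claw": 40},{"tx": 0.1,"ty": -0.2,"tz": 3,"rx": 0,"ry": 0,"rz": 0,"claw": 40},{"tx": 0.1,"ty": -0.2,"tz": 4.5,"rx": 0,"ry": 0,"rz": 0,"claw": 40},{"tx": 0.1,"ty": -0.2,"tz": 5.5,"rx": 0,"ry": 0,"rz": 0,"claw": 40},{"tx": 0.1,"ty": -0.2,"tz": 6.3,"rx": 0,"ry": 0,"rz": 0,"claw": 40},{"tx": 0.1,"ty": -0.2,"tz": 6.3,"rx": 0,"ry": 0,"rz": 0,"claw": 40},{"tx": 0.1,"ty": -0.2,"tz": 6.3,"rx": 0,"ry": 0,"rz": 0,"claw": 25},{"tx": 0.1,"ty": -0.2,"tz": 6.3,"rx": 0,"ry": 0,"rz": 0,"claw": 5},{"tx": 0.1,"ty": -0.2,"tz": 6.3,"rx": 0,"ry": 0,"rz": 0,"claw": 5},{"tx": 0.1,"ty": -0.2,"tz": 6.3,"rx": 0,"ry": 0,"rz": 0,"claw": 5}], "grip_force": 25}}

```text
time: 10.2
tool_pos: [0.5089, -0.2268, 0.0392]
orientation: [[0.035, -0.866, 0.499], [-0.999, -0.03, 0.019], [-0.001, -0.499, -0.866]]
force: [6.1, 3.0, -0.5]
grip_width: 0.0088
grasp_force: 25.6
```

```bash
python3 - <<'E'
from h import *
from plant import arm
show()
s=arm.state();M=s["orientation"];t0=s["tool_pos"]
# arc relative to the measured pose; orientation constant
for a in np.radians(np.arange(0,96,5)):
    d=lidpt(p,.205,0,.004,a)-lidpt(p,.205,0,.004,0)
    print(int(np.degrees(a).round()),(M.T@d*100).round(2))
E
```

```text
{'time': np.float64(10.2), 'qpos': array([-0.256,  0.212, -0.493, -0.391, -0.389,  0.618]), 'tool_pos': array([ 0.509, -0.227,  0.039]), 'force': array([ 6.107,  2.974, -0.486]), 'grip_width': np.float64(0.009), 'grasp_force': np.float64(25.56)}
0 [0. 0. 0.]
5 [-0.   -0.11 -1.79]
10 [-0.01 -0.38 -3.55]
15 [-0.01 -0.8  -5.29]
20 [-0.01 -1.37 -6.99]
25 [-0.01 -2.08 -8.63]
30 [ -0.02  -2.94 -10.2 ]
35 [ -0.02  -3.93 -11.69]
40 [ -0.02  -5.04 -13.09]
45 [ -0.02  -6.28 -14.38]
50 [ -0.02  -7.62 -15.57]
55 [ -0.03  -9.06 -16.63]
60 [ -0.03 -10.58 -17.56]
65 [ -0.03 -12.19 -18.36]
70 [ -0.03 -13.85 -19.01]
75 [ -0.03 -15.57 -19.52]
80 [ -0.03 -17.32 -19.87]
85 [ -0.03 -19.1  -20.07]
90 [ -0.03 -20.89 -20.11]
95 [ -0.03 -22.67 -20.  ]
```

Bar gripped. I'll lift it along the arc with the tool's direction held fixed.

>>> {"method": "arm_command", "body": {"targets": [{"tx": 0,"ty": 0,"tz": -0.7,"rx": 0,"ry": 0,"rz": 0,"claw": 5},{"tx": 0,"ty": -0.1,"tz": -1.8,"rx": 0,"ry": 0,"rz": 0,"claw": 5},{"tx": 0,"ty": -0.2,"tz": -2.7,"rx": 0,"ry": 0,"rz": 0,"claw": 5},{"tx": 0,"ty": -0.4,"tz": -3.6,"rx": 0,"ry": 0,"rz": 0,"claw": 5},{"tx": 0,"ty": -0.8,"tz": -5.3,"rx": 0,"ry": 0,"rz": 0,"claw": 5},{"tx": 0,"ty": -1.4,"tz": -7,"rx": 0,"ry": 0,"rz": 0,"claw": 5},{"tx": 0,"ty": -2.1,"tz": -8.6,"rx": 0,"ry": 0,"rz": 0,"claw": 5},{"tx": 0,"ty": -2.9,"tz": -10.2,"rx": 0,"ry": 0,"rz": 0,"claw": 5},{"tx": 0,"ty": -3.5,"tz": -11,"rx": 0,"ry": 0,"rz": 0,"claw": 5},{"tx": 0,"ty": -3.9,"tz": -11.7,"rx": 0,"ry": 0,"rz": 0,"claw": 5}]}}

```text
time: 11.45
tool_pos: [0.4829, -0.2278, 0.1584]
orientation: [[0.035, -0.868, 0.495], [-0.999, -0.029, 0.02], [-0.003, -0.496, -0.868]]
force: [8.9, -0.3, -7.5]
grip_width: 0.0083
grasp_force: 24.2
```

```bash
python3 - <<'E'
from h import *
from plant import arm
show()
s=arm.state();M=s["orientation"]
print(M.T@(s["tool_pos"]-np.array([.5089,-.2268,.0392]))*100)
E
```

```text
{'time': np.float64(11.45), 'qpos': array([-0.257,  0.003, -0.415, -0.237, -0.666,  0.441]), 'tool_pos': array([ 0.483, -0.228,  0.158]), 'force': array([ 8.945, -0.265, -7.478]), 'grip_width': np.float64(0.008), 'grasp_force': np.float64(24.168)}
[ -0.02404593  -3.6486243  -11.63741157]
```

>>> {"method": "arm_command", "body": {"targets": [{"tx": 0,"ty": -0.6,"tz": -0.7,"rx": 0,"ry": 0,"rz": 0,"claw": 5},{"tx": 0,"ty": -1.7,"tz": -2.0,"rx": 0,"ry": 0,"rz": 0,"claw": 5},{"tx": 0,"ty": -3.0,"tz": -3.3,"rx": 0,"ry": 0,"rz": 0,"claw": 5},{"tx": 0,"ty": -4.4,"tz": -4.4,"rx": 0,"ry": 0,"rz": 0,"claw": 5},{"tx": 0,"ty": -5.8,"tz": -5.4,"rx": 0,"ry": 0,"rz": 0,"claw": 5},{"tx": 0,"ty": -7.4,"tz": -6.3,"rx": 0,"ry": 0,"rz": 0,"claw": 5},{"tx": 0,"ty": -9.1,"tz": -7.0,"rx": 0,"ry": 0,"rz": 0,"claw": 5},{"tx": 0,"ty": -10.7,"tz": -7.6,"rx": 0,"ry": 0,"rz": 0,"claw": 5},{"tx": 0,"ty": -11.6,"tz": -7.8,"rx": 0,"ry": 0,"rz": 0,"claw": 5},{"tx": 0,"ty": -12.5,"tz": -8.0,"rx": 0,"ry": 0,"rz": 0,"claw": 5}]}}

```text
time: 12.7
tool_pos: [0.5478, -0.2254, 0.2912]
orientation: [[0.036, -0.87, 0.491], [-0.999, -0.03, 0.02], [-0.003, -0.492, -0.871]]
force: [-22.4, 7.5, 15.2]
grip_width: 0.0088
grasp_force: 27.5
```

```bash
python3 - <<'E'
from h import *
from plant import arm
show()
s=arm.state();M=s["orientation"]
print(M.T@(s["tool_pos"]-np.array([.5089,-.2268,.0392]))*100)
E
```

```text
{'time': np.float64(12.7), 'qpos': array([-0.204,  0.025, -0.076, -0.145, -0.974,  0.29 ]), 'tool_pos': array([ 0.548, -0.225,  0.291]), 'force': array([-22.361,   7.54 ,  15.182]), 'grip_width': np.float64(0.009), 'grasp_force': np.float64(27.481)}
[ -0.06780898 -15.77587445 -20.02889396]
```

>>> {"method": "arm_command", "body": {"targets": [{"tx": 0,"ty": -0.5,"tz": -0.3,"rx": 0,"ry": 0,"rz": 0,"claw": 5},{"tx": 0,"ty": -1.2,"tz": -0.4,"rx": 0,"ry": 0,"rz": 0,"claw": 5},{"tx": 0,"ty": -2.0,"tz": -0.5,"rx": 0,"ry": 0,"rz": 0,"claw": 5},{"tx": 0,"ty": -2.8,"tz": -0.5,"rx": 0,"ry": 0,"rz": 0,"claw": 5},{"tx": 0,"ty": -3.5,"tz": -0.5,"rx": 0,"ry": 0,"rz": 0,"claw": 5},{"tx": 0,"ty": -4.1,"tz": -0.5,"rx": 0,"ry": 0,"rz": 0,"claw": 5},{"tx": 0,"ty": -4.6,"tz": -0.5,"rx": 0,"ry": 0,"rz": 0,"claw": 5},{"tx": 0,"ty": -4.9,"tz": -0.5,"rx": 0,"ry": 0,"rz": 0,"claw": 5},{"tx": 0,"ty": -4.9,"tz": -0.5,"rx": 0,"ry": 0,"rz": 0,"claw": 5},{"tx": 0,"ty": -4.9,"tz": -0.5,"rx": 0,"ry": 0,"rz": 0,"claw": 5}]}}

```text
time: 13.95
tool_pos: [0.5905, -0.2237, 0.3203]
orientation: [[0.036, -0.868, 0.496], [-0.999, -0.029, 0.021], [-0.003, -0.496, -0.868]]
force: [-9.1, 6.9, 8.6]
grip_width: 0.0091
grasp_force: 27.0
```

```bash
python3 - <<'E'
from h import *
from plant import arm
show()
s=arm.state();g=s["tool_pos"]-.017*s["orientation"][:,2]
h=lidpt(p,0,0,0);d=R.from_euler("z",-p[2]).as_matrix()@(g-h);print("bar rel",d,"r",np.hypot(d[0],d[2]),"open",np.degrees(np.arctan2(d[2],-d[0]))+30-np.degrees(.004/.205))
E
```

```text
{'time': np.float64(13.95), 'qpos': array([-0.182,  0.088,  0.057, -0.128, -1.035,  0.254]), 'tool_pos': array([ 0.59 , -0.224,  0.32 ]), 'force': array([-9.089,  6.854,  8.594]), 'grip_width': np.float64(0.009), 'grasp_force': np.float64(27.016)}
bar rel [-0.09687148 -0.01508671  0.18501597] r 0.20884202730903045 open 91.24617895935128
```

Open to about 90°. Next I release the bar gently and back off along the tool.

>>> {"method": "arm_command", "body": {"targets": [{"tx": 0,"ty": 0,"tz": -0.1,"rx": 0,"ry": 0,"rz": 0,"claw": 12},{"tx": 0,"ty": 0,"tz": -0.1,"rx": 0,"ry": 0,"rz": 0,"claw": 25},{"tx": 0,"ty": 0,"tz": -0.1,"rx": 0,"ry": 0,"rz": 0,"claw": 40},{"tx": 0,"ty": 0,"tz": -0.1,"rx": 0,"ry": 0,"rz": 0,"claw": 40},{"tx": 0,"ty": 0,"tz": -0.1,"rx": 0,"ry": 0,"rz": 0,"claw": 40},{"tx": 0,"ty": 0,"tz": -1.5,"rx": 0,"ry": 0,"rz": 0,"claw": 40},{"tx": 0,"ty": 0,"tz": -4,"rx": 0,"ry": 0,"rz": 0,"claw": 40},{"tx": 0,"ty": 0,"tz": -7,"rx": 0,"ry": 0,"rz": 0,"claw": 40},{"tx": 0,"ty": 0,"tz": -10,"rx": 0,"ry": 0,"rz": 0,"claw": 40},{"tx": 0,"ty": 0,"tz": -10,"rx": 0,"ry": 0,"rz": 0,"claw": 40}]}}

```text
time: 15.2
tool_pos: [0.5417, -0.2272, 0.4097]
orientation: [[0.034, -0.865, 0.501], [-0.999, -0.03, 0.017], [-0.0, -0.501, -0.866]]
force: [-0.4, 0.8, -0.1]
grip_width: 0.0344
grasp_force: 0.0
```

```bash
python3 - <<'E'
from h import *
from plant import arm
import cv2
show()
c=arm.capture("scene")
for a in(75,80,85,90,95,100):
    print(a,[proj(c,lidpt(p,.205,y,.004,np.radians(a))).round(1) for y in(.05,-.05)])
cv2.imwrite("pics/s3.png",cv2.resize(c["frame"][170:370,180:400],None,fx=3,fy=3,interpolation=2)[:600])
E
```

```text
{'time': np.float64(15.2), 'qpos': array([-0.21 ,  0.007,  0.192, -0.128, -1.246,  0.253]), 'tool_pos': array([ 0.542, -0.227,  0.41 ]), 'force': array([-0.387,  0.823, -0.063]), 'grip_width': np.float64(0.034), 'grasp_force': np.float64(0.0)}
75 [array([263.6, 195.7]), array([228.6, 211.3])]
80 [array([267.7, 192.9]), array([232.4, 208.6])]
85 [array([272.1, 190.7]), array([236.7, 206.5])]
90 [array([277. , 189.2]), array([241.4, 205. ])]
95 [array([282.2, 188.3]), array([246.5, 204.3])]
100 [array([287.7, 188.1]), array([252. , 204.2])]
```

View pics/s3.png

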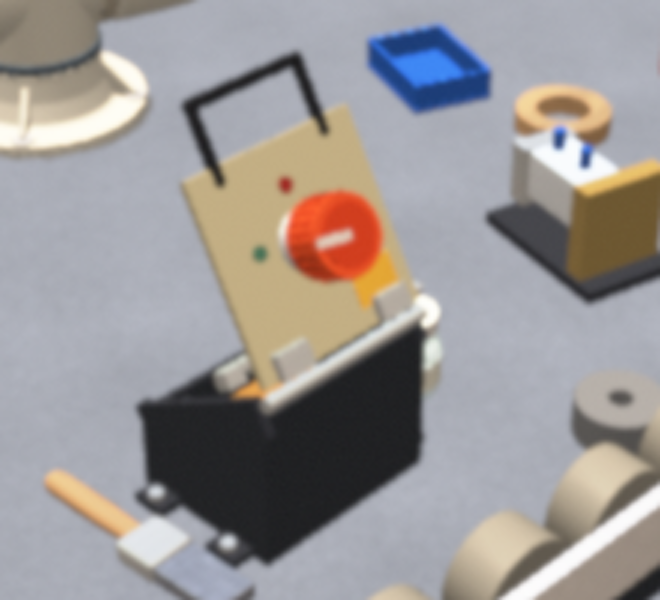

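In the scene view the bar corners are at (242.5,205) and (279,189), which puts the lid at about 91°. The stripe still points at the green dot and the gripper is clear of everything.

```bash
python3 -c "
from plant import arm
print(arm.job_done())"
```

```text
the job is handed in; nothing more can be done
None
```

I pressed the cap and turned it to its stop, left the lid standing at about 91° to the mouth with the gripper clear, and handed the job in at about 15 s; no verdict was returned.

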